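Post the urgent sample case through the drop-box flap

TASK

Send off the urgent samples: slide the red-lidded case along its lane of the drop box, without picking it up, and push it through the spring flap so that it runs down inside lid up and the flap swings shut behind it. The blue-lidded case in the other lane is not ready to go: leave it where it is, and do not disturb the things on the desk.

Things in the scene. Friction and masses are not known exactly. Their poses are not given: they have to be found in the camera images.
- drop_box: White two-lane sample drop box, fixed, 276 mm wide. Origin on the desk below the middle of the flap line; x runs along the lanes from their open front (-x) to the flaps (x=0) and on into the box, z up. Aluminium deck 115 mm above the desk, x=-240 to the rounded sill at +8 mm. Lanes centred on y=+67 (left) and -67 mm (right), each 124 mm wide between rails 22 mm high.
- left_port (a point): Foot of the left port: deck level, lane centre (y=+67 mm), flap line x=0 of the drop box. Port 86 mm wide, 58 mm high, in a grey frame whose top is 185 mm above the desk. Over the last 50 mm before it vanes 22 mm high narrow the lane from 124 to about 86 mm. From the frame top a clear fixed hood falls to 130 mm above the desk at the rear wall (x=216 mm).
- right_port (a point): The same for the right port (y=-67 mm). Behind each port, from the rounded sill at x=+8 mm, a polished slide falls at 28 degrees: a case whose middle has been pushed past the sill tips over it nose first and slides by itself to the rear wall, clear of the flap.
- red_case: The case to send: closed rigid sample case, 140 x 58 x 36 mm (its x, y, z), white, red lid, 0.26 to 0.49 kg. Origin: centre of its underside, x along its length, z up. Starts on the deck in one of the lanes, up to 0.2 rad and 12 mm out of line. Home on the slide its origin is at about x=+137, z=+47 mm in the drop box's frame, nose down 28 degrees.
- blue_case: Same case with a blue lid, in the other lane; it stays there. Origin: centre of its underside.
- flap_left (a joint): Spring flap of the left (y = +67 mm) port, teal, 84 mm wide, 53 mm long, 4 mm thick, hung from a hinge at its top 172 mm above the desk, its lower edge 4 mm above the deck. 0 = shut (hanging straight down), grows as it swings inwards, to 1.45 rad; a light spring (under 2 N at its lower edge) shuts it. Slippery face. A case under it holds it open at about 1.1 rad.
- flap_right (a joint): The same flap of the right (y = -67 mm) port.
- sanitizer: Pump bottle of hand sanitizer, 60 mm across, 163 mm tall, standing on the desk to the left of the drop box. Origin: centre of its underside. Leave alone.
- mug: Blue mug, 80 mm across and 92 mm tall, on the desk to the right of the drop box. Origin: centre of its underside. Leave alone.
- scanner: Grey and black hand scanner lying on the desk to the right of the drop box, head 95 x 62 x 40 mm with a 110 mm grip. Origin: centre of the underside of its head. Leave alone.
Mind the look-alikes: they are no part of the job. What is shaped like the red_case but black or green is not meant.

How it is judged:
By the outcome, as a careful person would: the job done as asked, in the order asked, and still so for the second after the job is handed in, with the robot touching nothing.
It also fails if it takes over 38 s, if anything falls off the work surface, if the arm or the gripper's body presses on something with over 40 N, if the wrist force passes 120 N, or if a joint passes its speed limit or range.

ROBOT

A 7-joint arm with a two-finger parallel gripper is mounted at the origin on the work surface. World frame = base frame: x ahead of the robot, y to its left, z up, the work surface at z = 0. Lengths are in m, angles in rad, forces in N, time in s.
With the tool pointing down it reaches from about 0.4 to 0.925 m from the base axis. Payload 4.1 kg.
Tool frame: the origin (TCP) lies midway between the tips of the shut fingers; the grasp point (between the pads) lies 19 mm behind it (hold_point_z is the distance from the TCP to the grasp point, in m); z points along the fingers, y is the direction in which the jaws open and shut (so a half turn about z gives the same grasp; the last joint's range is limited). The gripper opens to 85 mm and grips with 20 to 120 N. Pads are 22 mm wide; open, the fingers measure 114 mm over their backs; the gripper's body (76 mm by 85 mm) begins 54 mm behind the grasp point. The pads swing forward as they close: fully open they stand 13 mm farther back than shut.
Start: joints at [1.064, 0.398, 0.045, 1.537, -0.019, 1.207, -0.051], TCP at [0.258, -0.597, 0.231] pointing down, gripper open.
Joint ranges: [-2.82, 2.82], [-0.49, 2.23], [-1.37, 1.46], [0, 2.46], [-1.36, 4.5], [0.23, 2], [-2.94, 2.94]. Speed limits (rad/s): [2.57, 2.57, 3.14, 3.14, 3.14, 3.14, 3.14].

INTERFACE

Orientations are given as a unit quaternion [w, x, y, z].
In Python, from plant import state, capture, job_done, hold_point_z gives the robot as it stands.
- The arm moves only by the tool move_arm, never from a script. Its argument "rows" is a list of rows, each a list of 7 numbers: the shift along the tool's x, y, z in mm, then the turn, a rotation vector about the tool's x, y, z in degrees, then the opening, from 0 (shut) to 1 (fully open). In form: [[x, y, z, wx, wy, wz, claw], ...]. A call has 1 to 12 rows; each row shifts and turns the pose as measured when the row begins, along the tool's axes as they then stand; what a row does not reach is not made up. A row lasts 1/12 s, in which the tool goes at most 41.7 mm and 7.16 degrees, less where a joint would pass 70% of its speed; a pose out of reach is approached as far as the arm can. A call with a gripper value outside its range is refused whole. The fingers move at their own pace and stop on an object; the grip force is fixed at half the most. Time passes only in rows, so rows that do not move let the fingers close. It gives the time, the measured TCP pose, the force and the opening at its end, in the units of the state.
- state(): the state, without advancing time (a new reading comes with each control period).
- capture(name): name is "scene" or "top"; returns a dict with "frame" (420x560x3 uint8, red, green, blue), "depth" (420x560 float32, m along the optical axis (not along the pixel's ray), 0 where there is no reading), "fx", "fy", "cx", "cy" (pixels), "position" and "rotation" of the camera in the world. Camera axes: x right, y down, z forward; pixel columns grow to the right and rows downward; lengths in m; the calibration is good to about 2 mm. A picture is of the moment at which its call begins.
- job_done(): hands the job in, once; it reports no verdict.
The state is a dict: "clock": time; "qpos": joint angles; "qvel": joint speeds; "effort": joint torques, N m; "eef_pos": TCP position; "ee_rot": TCP orientation; "wrist_force": force on the tool from outside, world axes, zero at the start; "moment": the same for the moment, N m; "finger_gap": finger opening in m.
Only numpy, scipy, OpenCV 4.12 (cv2) and the standard library are available. Lean on these libraries where they do the work, as an engineer would, in place of code of your own. Each camera call takes 0.05 s, during which the arm holds its last target.

## Working session

There is one attempt and no reset: what is moved stays moved. The work goes in short steps, Python scripts to look and compute and a tool call to move; the robot and the scene stay as the last step left them, time stands still between calls to the robot, and variables do not carry over. Pictures are saved under pics/ and viewed, and the job is handed in when it is done.

Besides the shell and the picture viewer there is one more tool, called as name(argument=value, ...), one argument or row to a line, values as JSON. move_arm: Moves the arm, as the interface text tells. Its arguments: {"type":"object","properties":{"rows":{"type":"array","items":{"type":"array","items":{"type":"number"}}}},"required":["rows"]}

```bash
mkdir -p pics; ls; python3 - <<'E'
from plant import *
import cv2,numpy as np,pickle
s=state();print(s)
print(hold_point_z if not callable(hold_point_z) else hold_point_z())
for n in("scene","top"):
    c=capture(n);pickle.dump(c,open(n+"0.pkl","wb"))
    cv2.imwrite(f"pics/{n}0.png",c["frame"][:,:,::-1]);print(n,c["fx"],c["cx"],c["cy"],c["position"],c["rotation"])
E
```

```text
pics
{'clock': 0.0, 'qpos': array([ 1.06402227,  0.39919874,  0.04502699,  1.53789206, -0.01871581,
        1.20689022, -0.0507113 ]), 'qvel': array([ 8.72934227e-04,  8.86372098e-04,  1.82243843e-03,  1.86032853e-03,
        9.04799908e-04,  4.35769263e-05, -4.93565125e-04]), 'effort': array([-3.55208304e-04, -4.75120032e+01,  1.36403449e+00, -2.54215980e+01,
        1.13865273e-02,  9.56172938e-03,  2.10796287e-06]), 'eef_pos': array([ 0.25754312, -0.59610565,  0.2302536 ]), 'ee_rot': array([-9.49221979e-04,  9.79276216e-01,  2.02526850e-01, -2.56984636e-04]), 'wrist_force': array([-0.17946196, -0.36062859,  0.03585573]), 'moment': array([ 0.07447298,  0.01340503, -0.01385812]), 'finger_gap': 0.08475090196680973}
0.0187
scene 465.46543554472873 282.21586264411957 210.72090658921135 [1.26878461 0.29671366 0.793747  ] [-0.24309137  0.50482682  0.74975246 -0.35203368]
top 458.75223308441156 273.3146107311884 201.2357301878798 [0.24900919 0.02510194 1.37995771] [-0.0612274   0.71273364 -0.69480333  0.07423129]
```

View pics/scene0.png

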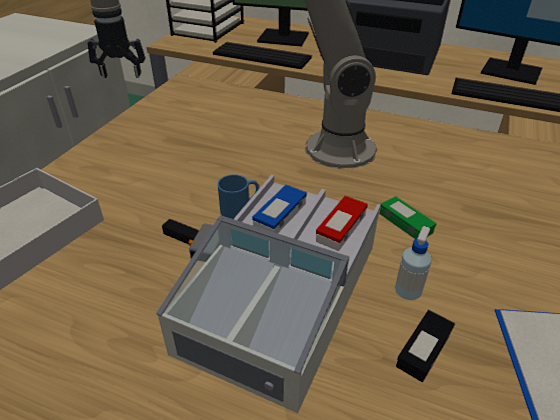

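View pics/top0.png

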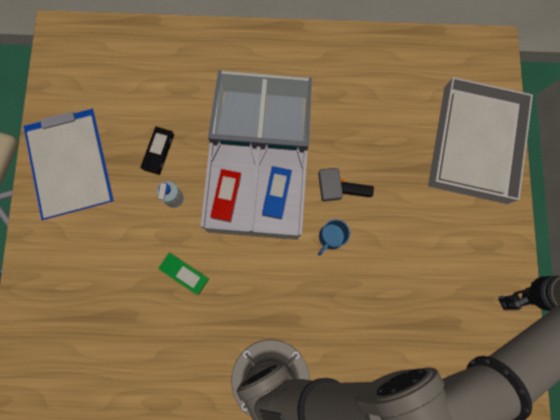

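The top view shows the red lid at about (226,195) in the left lane and the blue lid at (277,193) in the right lane. The look-alikes are off the box: green at (184,273) and black at (157,150). The red one on the deck is the one meant; I'll check it in an enlarged crop.

```bash
cat > h.py <<'E'
import numpy as np,cv2,pickle
from scipy.spatial.transform import Rotation as R
def Rc(c):
    q=np.array(c["rotation"]); return R.from_quat(q,scalar_first=True).as_matrix() if q.size==4 else q
def pix(c,u,v,z=None):
    u=np.asarray(u,float);v=np.asarray(v,float)
    ray=np.stack([(u-c["cx"])/c["fx"],(v-c["cy"])/c["fy"],np.ones_like(u)],-1)@Rc(c).T
    p=np.array(c["position"])
    if z is None:
        d=c["depth"][np.round(v).astype(int),np.round(u).astype(int)]
    else: d=(z-p[2])/ray[...,2]
    return p+ray*d[...,None]
def masks(c):
    h=cv2.cvtColor(c["frame"],cv2.COLOR_RGB2HSV)
    H,S,V=h[...,0],h[...,1],h[...,2]
    return dict(red=((H<8)|(H>172))&(S>170)&(V>80),blue=(H>105)&(H<122)&(S>180)&(V>80))
E
python3 - <<'E'
from h import *
c=pickle.load(open("top0.pkl","rb"))
cv2.imwrite("pics/top0c.png",cv2.resize(c["frame"][60:245,190:325,::-1],None,fx=4.3,fy=3.2,interpolation=cv2.INTER_CUBIC) if 0 else cv2.resize(c["frame"][60:245,190:325,::-1],None,fx=3.2,fy=3.2,interpolation=cv2.INTER_CUBIC))
for n,m in masks(c).items():
    m[:130]=0;m[240:]=0;m[:,:195]=0;m[:,312:]=0
    k,l,st,_=cv2.connectedComponentsWithStats(m.astype(np.uint8));i=1+np.argmax(st[1:,4])
    v,u=np.nonzero(l==i);P=pix(c,u,v);print(n,len(u),"z med",np.median(P[:,2]))
    Q=pix(c,u,v,0.151)[:,:2]
    hull=cv2.minAreaRect((Q*1000).astype(np.float32));print(hull, cv2.boxPoints(hull))
# depth map points
for u,v in [(207,150),(203,233),(303,235),(306,148),(258,150),(255,234),(212,143),(260,143),(308,145),(212,75),(311,78),(240,230),(215,165)]:
    print((u,v),pix(c,np.array(u),np.array(v)).round(4))
E
```

```text
red 628 z med 0.15126070217350807
((502.83441162109375, 136.46270751953125), (53.69963455200195, 135.18606567382812), 80.14837646484375) [[431.64417  121.5738  ]
 [564.8368    98.443825]
 [574.02466  151.35162 ]
 [440.83203  174.4816  ]]
blue 535 z med 0.15082188582760314
((514.5101928710938, -2.5528030395507812), (50.822898864746094, 134.18919372558594), 79.97908782958984) [[444.0174   -15.901613]
 [576.1594   -39.251556]
 [585.003     10.796007]
 [452.86096   34.14595 ]]
(207, 150) [ 0.6749  0.2138 -0.0007]
(203, 233) [ 0.4143  0.2127 -0.002 ]
(303, 235) [ 0.4157 -0.0894  0.0011]
(306, 148) [ 0.6394 -0.0819  0.1596]
(258, 150) [0.6379 0.0517 0.1331]
(255, 234) [0.4078 0.0544 0.061 ]
(212, 143) [0.6523 0.1815 0.1404]
(260, 143) [0.6445 0.0459 0.1765]
(308, 145) [ 0.6394 -0.0848  0.1868]
(212, 75) [ 0.9287  0.2109 -0.0036]
(311, 78) [ 0.8618 -0.0967  0.1333]
(240, 230) [0.411  0.0949 0.1173]
(215, 165) [0.5958 0.1731 0.1138]
```

View pics/top0c.png

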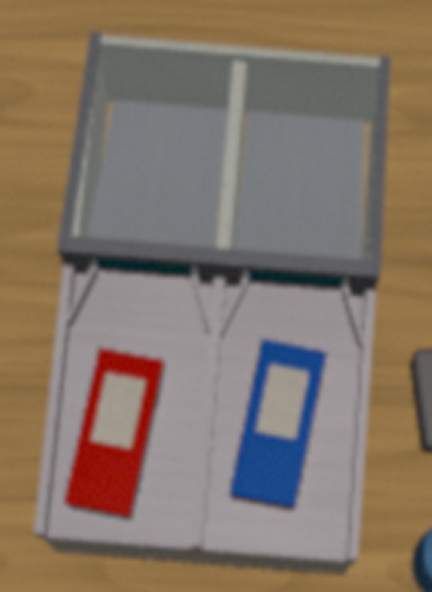

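The crop shows the red lid from (100,350) to (130,515), toed in towards the right, and the teal flaps are at y≈265. Next I fit the box pose.

```bash
python3 - <<'E'
from h import *
c=pickle.load(open("top0.pkl","rb"))
v,u=np.mgrid[60:245,190:325];P=pix(c,u.ravel(),v.ravel())
def sel(a,b,lo=None):
    return P[(P[:,2]>a)&(P[:,2]<b)&(P[:,0]>.3)]
for a,b in((.180,.192),(.132,.142),(.111,.119)):
    Q=sel(a,b);
    r=cv2.minAreaRect((Q[:,:2]*1000).astype(np.float32));print(a,b,len(Q),np.median(Q[:,2]),r)
    print(cv2.boxPoints(r).round(1).tolist())
# frame top line fit
Q=sel(.182,.190);print(cv2.fitLine((Q[:,:2]*1000).astype(np.float32),cv2.DIST_HUBER,0,.01,.01).ravel(), np.percentile(Q[:,1],[0,5,50,95,100]))
# visualise height in false color
z=P[:,2].reshape(u.shape);im=cv2.applyColorMap(np.clip((z-.05)/.15*255,0,255).astype(np.uint8),cv2.COLORMAP_JET)
cv2.imwrite("pics/z.png",cv2.resize(im,None,fx=3.2,fy=3.2,interpolation=cv2.INTER_NEAREST))
# picture edges from crop at known heights
f=lambda x,y:(190+x/3.2-.34,60+y/3.2-.34)
for n,x,y,zz in[("front deck L",48,538,.115),("front deck R",355,560,.115),("mid front rail",197,548,.137),("frame frontL",62,255,.185),("frame frontR",378,277,.185),("rear L",95,35,.13),("rear R",387,58,.13)]:
    a=f(x,y);print(n,(pix(c,np.array(a[0]),np.array(a[1]),zz)*1000).round(1))
E
```

```text
0.18 0.192 869 0.18385313111865687 ((666.9052124023438, 49.85520935058594), (275.3926696777344, 60.841312408447266), 84.1463851928711)
[[622.5999755859375, -84.0], [683.0999755859375, -90.19999694824219], [711.2000122070312, 183.6999969482422], [650.7000122070312, 189.89999389648438]]
0.132 0.142 2045 0.1371610480721761 ((639.5070190429688, 51.56071472167969), (276.1890563964844, 462.4333190917969), 86.87295532226562)
[[401.1000061035156, -73.69999694824219], [862.7999877929688, -98.9000015258789], [877.9000244140625, 176.8000030517578], [416.20001220703125, 202.10000610351562]]
0.111 0.119 4496 0.11508522028172818 ((535.2273559570312, 55.01756286621094), (266.2958679199219, 255.5912628173828), 87.01336669921875)
[[400.70001220703125, -71.30000305175781], [655.9000244140625, -84.5999984741211], [669.7999877929688, 181.3000030517578], [414.5, 194.60000610351562]]
[5.3853508e-02 9.9854887e-01 6.5278198e+02 5.1549973e+01] [-0.08755825 -0.07662338  0.05416567  0.1778396   0.18790206]
front deck L [414.9 193.  115. ]
front deck R [402.7 -73.2 115. ]
mid front rail [406.8  63.2 137. ]
frame frontL [647.9 184.4 185. ]
frame frontR [636.5 -84.4 185. ]
rear L [877.7 172.2 130. ]
rear R [864.  -95.8 130. ]
```

View pics/z.png

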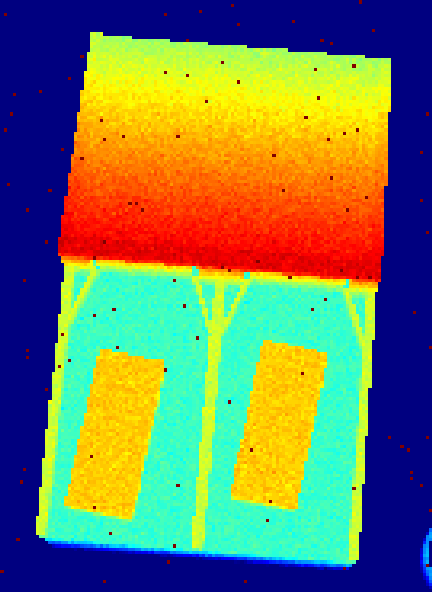

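Box pose fit: origin at world (648, 51) mm, yaw −3.1°. Rail and frame heights (137 and 184 mm) match the given sizes. The red case sits in the left lane at box x≈−150, y≈+77, yaw −6.8°, which is within the 12 mm and 0.2 rad stated. My plan is to push squarely on its tail with both fingertips, gap about 28 mm.

I start by turning the tool.

move_arm(
  rows=[
    [0, 0, -5, 0, 0, 6.7, 0.33],
    [0, 0, -5, 0, 0, 6.7, 0.33],
    [0, 0, -5, 0, 0, 6.7, 0.33],
    [0, 0, -5, 0, 0, 6.7, 0.33],
    [0, 0, -5, 0, 0, 6.5, 0.33],
  ],
)

```text
clock: 0.52
eef_pos: [0.2563, -0.5935, 0.2512]
ee_rot: [-0.005, 0.995, -0.099, -0.003]
wrist_force: [-0.3, 0.6, -0.2]
finger_gap: 0.0284
```

```bash
cat >> h.py <<'E'
O=np.array([.6482,.0512]);YAW=np.radians(-3.1)
BX=np.array([np.cos(YAW),np.sin(YAW)]);BY=np.array([-np.sin(YAW),np.cos(YAW)])
def b2w(x,y): return O+BX*x/1000+BY*y/1000
def w2b(p): d=(np.array(p)[:2]-O)*1000; return d@BX,d@BY
def rel(s,bx,by,z,byaw):
    """tool-frame shift(mm), wz(deg) to a box-frame target pose"""
    M=R.from_quat(s["ee_rot"],scalar_first=True).as_matrix()
    t=np.r_[b2w(bx,by),z/1000]; d=M.T@(t-s["eef_pos"])*1000
    th=YAW+np.radians(byaw);T=np.array([[np.cos(th),np.sin(th),0],[np.sin(th),-np.cos(th),0],[0,0,-1]])
    print("box now",np.round(w2b(s["eef_pos"]),1),"z",round(s["eef_pos"][2]*1000,1),"yaw",np.degrees(np.arctan2(M[1,0],M[0,0])-YAW).round(2),"gap",s["finger_gap"].round(4),"F",s["wrist_force"].round(1),"t",round(s["clock"],2))
    print("shift",d.round(1),"turn",np.degrees(R.from_matrix(M.T@T).as_rotvec()).round(2))
E
python3 - <<'E'
from h import *
from plant import *
s=state();rel(s,-243,88,250,-6.75); print(s["qpos"].round(2))
E
```

```text
Traceback (most recent call last):
  File "h.py", line 26, in rel
    print("box now",np.round(w2b(s["eef_pos"]),1),"z",round(s["eef_pos"][2]*1000,1),"yaw",np.degrees(np.arctan2(M[1,0],M[0,0])-YAW).round(2),"gap",s["finger_gap"].round(4),"F",s["wrist_force"].round(1),"t",round(s["clock"],2))
                                                                                                                                                   ^^^^^^^^^^^^^^^^^^^^^
AttributeError: 'float' object has no attribute 'round'
```

```bash
sed -i 's/s\["finger_gap"\].round(4)/round(float(s["finger_gap"]),4)/' h.py
python3 - <<'E'
from h import *
from plant import *
s=state();rel(s,-243,88,250,-6.75); print(s["qpos"].round(2))
E
```

```text
box now [-356.5 -665. ] z 251.2 yaw -8.29 gap 0.0284 F [-0.3  0.6 -0.2] t 0.52
shift [   3.7 -761.4    8.4] turn [-0.55  0.38 -1.54]
[ 0.98  0.39  0.16  1.51 -0.06  1.26 -0.62]
```

move_arm(
  rows=[
    [7, -35, 0, 0, 0, 0, 0.33],
    [7, -35, 0, 0, 0, 0, 0.33],
    [7, -35, 0, 0, 0, 0, 0.33],
    [7, -35, 0, 0, 0, 0, 0.33],
    [7, -35, 0, 0, 0, 0, 0.33],
    [7, -35, 0, 0, 0, 0, 0.33],
    [7, -35, 0, 0, 0, 0, 0.33],
    [7, -35, 0, 0, 0, 0, 0.33],
    [7, -35, 0, 0, 0, 0, 0.33],
    [7, -35, 0, 0, 0, 0, 0.33],
  ],
)

```text
clock: 1.35
eef_pos: [0.3939, -0.259, 0.2479]
ee_rot: [-0.003, 0.994, -0.111, -0.007]
wrist_force: [1.2, -0.1, -0.0]
finger_gap: 0.0282
```

```bash
python3 - <<'E'
from h import *
from plant import *
s=state();rel(s,-243,88,250,-6.75); print(s["qpos"].round(2))
E
```

```text
box now [-237.1 -323.5] z 247.9 yaw -9.63 gap 0.0282 F [ 1.2 -0.1 -0. ] t 1.35
shift [ -74.6 -404.7    1. ] turn [-0.3   0.88 -2.88]
[ 0.55  0.07 -0.06  1.91  0.    1.17 -1.31]
```

move_arm(
  rows=[
    [-5, -35, 0, 0, 0, -0.5, 0.33],
    [-5, -35, 0, 0, 0, -0.5, 0.33],
    [-5, -35, 0, 0, 0, -0.5, 0.33],
    [-6, -35, 0, 0, 0, -0.5, 0.33],
    [-6, -35, 0, 0, 0, -0.5, 0.33],
    [-6, -35, 0, 0, 0, 0, 0.33],
    [-7, -35, 0, 0, 0, 0, 0.33],
    [-7, -35, 0, 0, 0, 0, 0.33],
    [-7, -35, 0, 0, 0, 0, 0.33],
    [-7, -35, 0, 0, 0, 0, 0.33],
  ],
)

```text
clock: 2.18
eef_pos: [0.397, 0.1142, 0.2486]
ee_rot: [-0.003, 0.996, -0.087, -0.007]
wrist_force: [0.4, -1.0, 0.1]
finger_gap: 0.0281
```

```bash
python3 - <<'E'
from h import *
from plant import *
s=state();rel(s,-246,88.5,250,-6.75); print(s["qpos"].round(2))
E
```

```text
box now [-254.3   49.3] z 248.6 yaw -6.92 gap 0.0281 F [ 0.4 -1.   0.1] t 2.18
shift [  3.5 -39.9  -1.3] turn [-0.23  0.88 -0.17]
[ 0.14 -0.03 -0.5   2.02 -0.03  1.17 -2.09]
```

move_arm(
  rows=[
    [1, -20, 0, 0, 0.4, 0, 0.33],
    [1, -18, 0, 0, 0.4, 0, 0.33],
    [0, -2, 30, 0, 0, 0, 0.33],
    [0, 0, 30, 0, 0, 0, 0.33],
    [0, 0, 15, 0, 0, 0, 0.33],
    [0, 0, 0, 0, 0, 0, 0.33],
  ],
)

```text
clock: 2.68
eef_pos: [0.4042, 0.1679, 0.1728]
ee_rot: [-0.005, 0.997, -0.078, 0.002]
wrist_force: [-0.2, -0.1, -0.3]
finger_gap: 0.0285
```

```bash
python3 - <<'E'
from h import *
from plant import *
s=state();rel(s,-246,88.5,120,-6.75); print(s["qpos"].round(2))
c=capture("top");pickle.dump(c,open("top1.pkl","wb"))
cv2.imwrite("pics/top1c.png",cv2.resize(c["frame"][60:260,150:350,::-1],None,fx=3,fy=3,interpolation=cv2.INTER_CUBIC))
c=capture("scene");cv2.imwrite("pics/scene1c.png",cv2.resize(c["frame"][140:340,210:450,::-1],None,fx=3,fy=3,interpolation=cv2.INTER_CUBIC))
E
```

```text
box now [-249.9  103.3] z 172.8 yaw -5.82 gap 0.0285 F [-0.2 -0.1 -0.3] t 2.68
shift [ 5.2 14.9 52.6] turn [-0.6  -0.19  0.93]
[ 0.06  0.09 -0.57  2.08  0.05  0.97 -2.27]
```

View pics/scene1c.png

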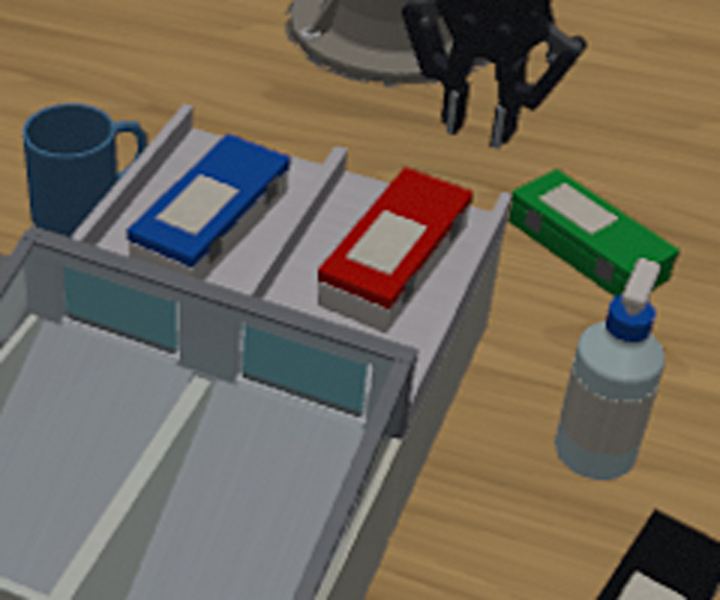

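View pics/top1c.png

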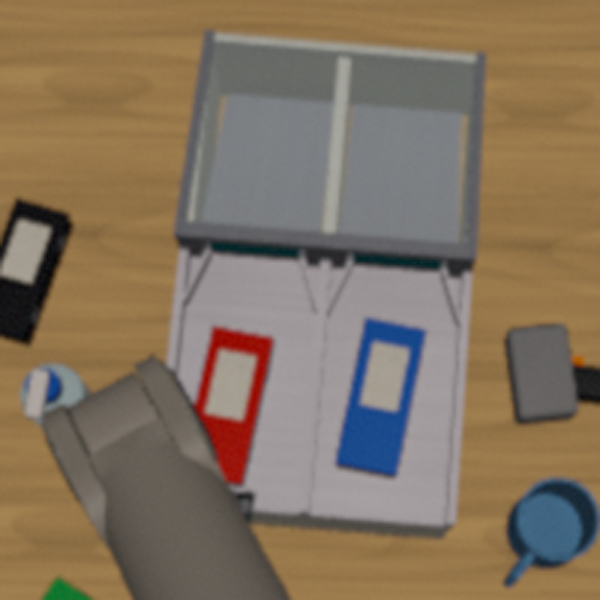

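The red case is untouched. The upper arm seems to hang over the sanitizer at crop (60,400), so I check its clearance from the depth.

```bash
python3 - <<'E'
from h import *
c=pickle.load(open("top1.pkl","rb"))
for x,y in[(75,420),(100,410),(120,385),(150,370),(180,430),(200,520),(245,505),(50,385)]:
    u,v=150+x/3,60+y/3; print((x,y),pix(c,np.array(u),np.array(v)).round(3))
E
```

```text
(75, 420) [0.409 0.193 0.544]
(100, 410) [0.415 0.178 0.545]
(120, 385) [0.434 0.169 0.534]
(150, 370) [0.442 0.149 0.542]
(180, 430) [0.4   0.126 0.567]
(200, 520) [0.342 0.107 0.606]
(245, 505) [0.395 0.107 0.272]
(50, 385) [0.517 0.299 0.145]
```

The arm there is 0.54 m up and above the tool, so it clears easily. I continue down to pushing height in small rows.

move_arm(
  rows=[
    [2, 7, 0, 0, 0, 0.5, 0.33],
    [2, 5, 0, 0, 0, 0.3, 0.33],
    [0, 0, 10, 0, 0, 0, 0.33],
    [0, 0, 12, 0, 0, 0, 0.33],
    [0, 0, 6, 0, 0, 0, 0.33],
    [0, 0, 0, 0, 0, 0, 0.33],
  ],
)

```text
clock: 3.28
eef_pos: [0.4135, 0.1538, 0.1508]
ee_rot: [-0.007, 0.996, -0.089, 0.01]
wrist_force: [-0.1, 0.9, 0.6]
finger_gap: 0.0283
```

```bash
python3 - <<'E'
from h import *
from plant import *
s=state();rel(s,-246,88.5,120,-6.75); print(s["qpos"].round(2))
E
```

```text
box now [-239.9   89.8] z 150.8 yaw -7.1 gap 0.0283 F [-0.1  0.9  0.6] t 3.28
shift [-6.5  2.5 30.7] turn [-0.92 -1.06 -0.35]
[ 0.07  0.12 -0.56  2.11  0.08  0.91 -2.28]
```

move_arm(
  rows=[
    [-6, 1, 6, -0.5, -1, 0, 0.33],
    [0, 1, 10, 0, 0, 0, 0.33],
    [0, 0, 10, 0, 0, 0, 0.33],
    [0, 0, 4, 0, 0, 0, 0.33],
    [0, 0, 0, 0, 0, 0, 0.33],
  ],
)

```text
clock: 3.7
eef_pos: [0.4073, 0.1531, 0.1183]
ee_rot: [-0.004, 0.996, -0.089, 0.0]
wrist_force: [0.3, -0.6, 1.1]
finger_gap: 0.0279
```

```bash
python3 - <<'E'
from h import *
from plant import *
s=state();rel(s,-236,86,121,-6.75)
c=capture("scene");cv2.imwrite("pics/scene2c.png",cv2.resize(c["frame"][140:340,210:450,::-1],None,fx=3,fy=3,interpolation=cv2.INTER_CUBIC))
E
```

```text
box now [-246.    88.7] z 118.3 yaw -7.12 gap 0.0279 F [ 0.3 -0.6  1.1] t 3.7
shift [10.3  1.4 -2.8] turn [-0.4  -0.01 -0.37]
```

View pics/scene2c.png

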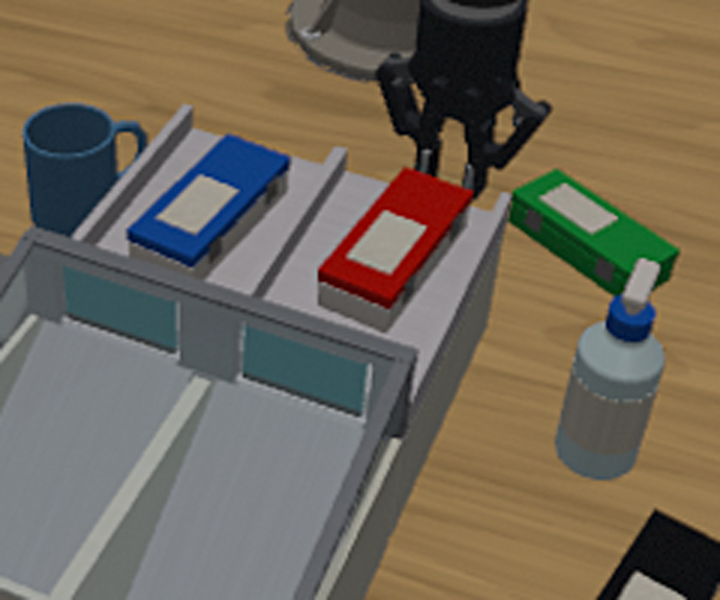

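Both fingertips stand behind the tail of the red case (crop 425–475,175) and the deck is clear of them. I start the push gently.

move_arm(
  rows=[
    [4, 0, -2, 0, 0, 0, 0.33],
    [5, 1, 0, 0, 0, 0, 0.33],
    [6, 1, 0, 0, 0, 0, 0.33],
    [6, 1, 0, 0, 0, 0, 0.33],
    [6, 1, 0, 0, 0, 0, 0.33],
    [6, 1, 0, 0, 0, 0, 0.33],
  ],
)

```text
clock: 4.25
eef_pos: [0.4407, 0.1422, 0.1212]
ee_rot: [-0.003, 0.996, -0.088, -0.0]
wrist_force: [-2.5, 1.2, -0.4]
finger_gap: 0.0281
```

```bash
cat >> h.py <<'E'
def look(n):
    from plant import state,capture
    s=state();rel(s,-130,67,120,0)
    for k in("top","scene"):
        c=capture(k);pickle.dump(c,open(f"{k}{n}.pkl","wb"))
        m=masks(c)["red"].astype(np.uint8)
        v,u=np.nonzero(m)
        P=pix(c,u,v); B=np.array([w2b(p) for p in P])
        ok=(B[:,0]>-260)&(B[:,0]<230)&(abs(B[:,1]-67)<70)&(P[:,2]>.02)&(P[:,2]<.2)
        Q=pix(c,u[ok],v[ok],0.151);Q=np.array([w2b(p) for p in Q]).astype(np.float32)
        if ok.sum()>20: print(k,ok.sum(),"z",np.median(P[ok,2]).round(4),cv2.minAreaRect(Q),cv2.boxPoints(cv2.minAreaRect(Q)).round(1).tolist())
    f=c["frame"]
    cv2.imwrite(f"pics/scene{n}c.png",cv2.resize(f[140:410,160:450,::-1],None,fx=2.2,fy=2.2,interpolation=cv2.INTER_CUBIC))
E
python3 -c "
from h import *
look(3)"
```

```text
box now [-212.1   79.6] z 121.2 yaw -7.03 gap 0.0281 F [-2.5  1.2 -0.4] t 4.25
shift [83.   2.5  1.1] turn [-0.4   0.02 -7.03]
top 176 z 0.1511 ((-104.10440063476562, 67.92864227294922), (53.09248733520508, 77.89692687988281), 83.09288787841797) [[-146.0, 46.29999923706055], [-68.5999984741211, 36.900001525878906], [-62.20000076293945, 89.5999984741211], [-139.60000610351562, 99.0]]
scene 820 z 0.1512 ((-123.706298828125, 71.6033935546875), (56.86471939086914, 148.76705932617188), 83.05228424072266) [[-201.0, 52.400001525878906], [-53.29999923706055, 34.400001525878906], [-46.400001525878906, 90.80000305175781], [-194.10000610351562, 108.80000305175781]]
```

View pics/scene3c.png

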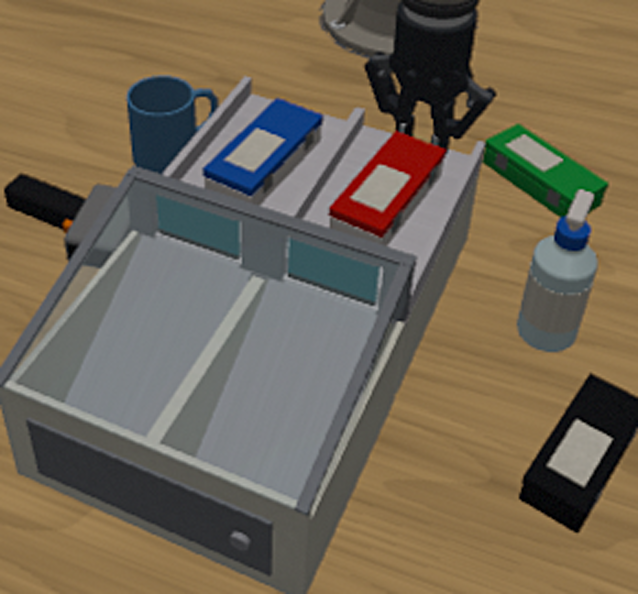

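The case follows the fingers squarely: centre near (−130, 70), yaw −7°, force 2.5 N. Next I straighten it while advancing.

move_arm(
  rows=[
    [5, 0.5, 0, 0, 0, -0.7, 0.33],
    [5, 0.6, 0, 0, 0, -0.8, 0.33],
    [5, 0.7, 0, 0, 0, -0.8, 0.33],
    [5, 0.8, 0, 0, 0, -0.8, 0.33],
    [5, 0.9, 0, 0, 0, -0.8, 0.33],
    [5, 1.0, 0, 0, 0, -0.8, 0.33],
    [5, 1.1, 0, 0, 0, -0.8, 0.33],
  ],
)

```text
clock: 4.93
eef_pos: [0.4761, 0.1309, 0.1211]
ee_rot: [-0.003, 0.999, -0.036, -0.002]
wrist_force: [-3.4, -0.1, 0.5]
finger_gap: 0.028
```

```bash
python3 -c "
from h import *
look(4)"
```

```text
box now [-176.2   70.2] z 121.1 yaw -1.01 gap 0.028 F [-3.4 -0.1  0.5] t 4.93
shift [46.3  2.4  0.9] turn [-0.32  0.19 -1.01]
top 92 z 0.1515 ((-46.761497497558594, 51.183876037597656), (58.88551712036133, 26.73374366760254), 33.69880676269531) [[-78.69999694824219, 46.0], [-63.79999923706055, 23.700000762939453], [-14.800000190734863, 56.400001525878906], [-29.700000762939453, 78.5999984741211]]
scene 696 z 0.1512 ((-100.00442504882812, 71.61985778808594), (56.68299865722656, 124.22810363769531), 89.28819274902344) [[-162.5, 44.099998474121094], [-38.20000076293945, 42.5], [-37.5, 99.19999694824219], [-161.8000030517578, 100.69999694824219]]
```

View pics/scene4c.png

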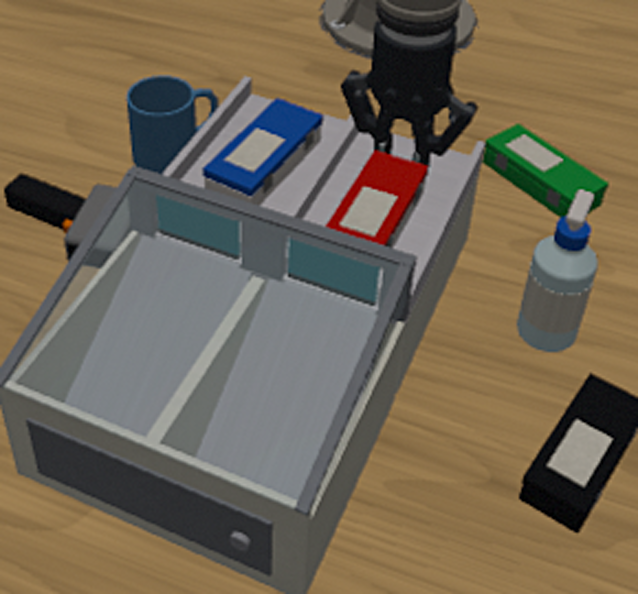

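The case is now nearly square: y≈70, yaw ≈ −1°, with the nose about to enter the port. I continue straight.

move_arm(
  rows=[
    [5, 0.4, 0, 0, 0, -0.2, 0.33],
    [5, 0.4, 0, 0, 0, -0.2, 0.33],
    [5, 0.4, 0, 0, 0, -0.2, 0.33],
    [5, 0.4, 0, 0, 0, -0.2, 0.33],
    [5, 0.4, 0, 0, 0, -0.1, 0.33],
    [5, 0.3, 0, 0, 0, 0, 0.33],
    [5, 0.2, 0, 0, 0, 0, 0.33],
    [5, 0, 0, 0, 0, 0, 0.33],
  ],
)

```text
clock: 5.7
eef_pos: [0.5175, 0.1257, 0.1207]
ee_rot: [-0.003, 1.0, -0.027, -0.004]
wrist_force: [-5.1, 0.5, 3.7]
finger_gap: 0.0283
```

```bash
python3 -c "
from h import *
look(5)"
```

```text
box now [-134.5   67.4] z 120.7 yaw -0.04 gap 0.0283 F [-5.1  0.5  3.7] t 5.7
shift [4.5 0.4 0.7] turn [-0.28  0.42 -0.04]
top 21 z 0.1515 ((-3.538303852081299, 45.91621398925781), (19.427974700927734, 10.041211128234863), 30.733564376831055) [[-14.5, 45.29999923706055], [-9.300000190734863, 36.599998474121094], [7.400000095367432, 46.599998474121094], [2.200000047683716, 55.20000076293945]]
scene 571 z 0.1513 ((-79.22874450683594, 70.05914306640625), (81.75057983398438, 56.64980697631836), 0.11202847212553024) [[-120.19999694824219, 98.30000305175781], [-120.0, 41.70000076293945], [-38.29999923706055, 41.79999923706055], [-38.400001525878906, 98.5]]
```

View pics/scene5c.png

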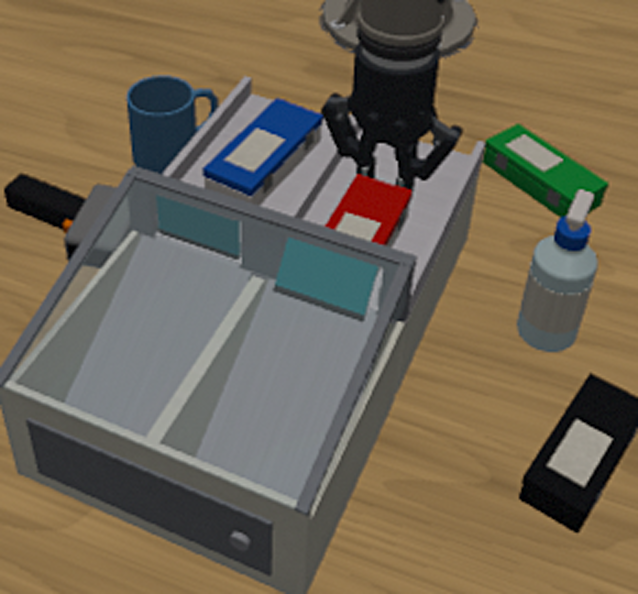

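The nose has entered and the left flap at (325,275) is swinging in. Force is 6 N. I keep pushing.

move_arm(
  rows=[
    [5, 0, 0, 0, 0, 0, 0.33],
    [5, 0, 0, 0, 0, 0, 0.33],
    [5, 0, 0, 0, 0, 0, 0.33],
    [5, 0, 0, 0, 0, 0, 0.33],
    [5, 0, 0, 0, 0, 0, 0.33],
    [5, 0, 0, 0, 0, 0, 0.33],
    [5, 0, 0, 0, 0, 0, 0.33],
    [5, 0, 0, 0, 0, 0, 0.33],
  ],
)

```text
clock: 6.47
eef_pos: [0.5601, 0.1235, 0.1203]
ee_rot: [-0.002, 1.0, -0.027, -0.004]
wrist_force: [-3.5, 0.1, 3.6]
finger_gap: 0.0283
```

```bash
python3 -c "
from h import *
look(6)"
```

```text
box now [-91.8  67.4] z 120.3 yaw -0.0 gap 0.0283 F [-3.5  0.1  3.6] t 6.47
shift [-38.2   0.4   0.6] turn [-0.25  0.46 -0.  ]Traceback (most recent call last):
  File "<string>", line 3, in <module>
    look(6)
    ~~~~^^^
  File "h.py", line 36, in look
    ok=(B[:,0]>-260)&(B[:,0]<230)&(abs(B[:,1]-67)<70)&(P[:,2]>.02)&(P[:,2]<.2)
        ~^^^^^
IndexError: too many indices for array: array is 1-dimensional, but 2 were indexed
```

```bash
sed -i 's/for k in("top","scene")/for k in("scene",)/' h.py; python3 -c "
from h import *
look(6)"
```

```text
box now [-90.2  67.3] z 120.4 yaw -0.04 gap 0.0282 F [-0.9  0.3  0.7] t 6.52
shift [-39.7   0.4   0.6] turn [-0.29  0.34 -0.04]
scene 367 z 0.1513 ((-57.919189453125, 69.9703369140625), (40.1538200378418, 56.14448928833008), 0.5873358249664307) [[-78.30000305175781, 97.80000305175781], [-77.69999694824219, 41.70000076293945], [-37.599998474121094, 42.099998474121094], [-38.099998474121094, 98.19999694824219]]
```

View pics/scene6c.png

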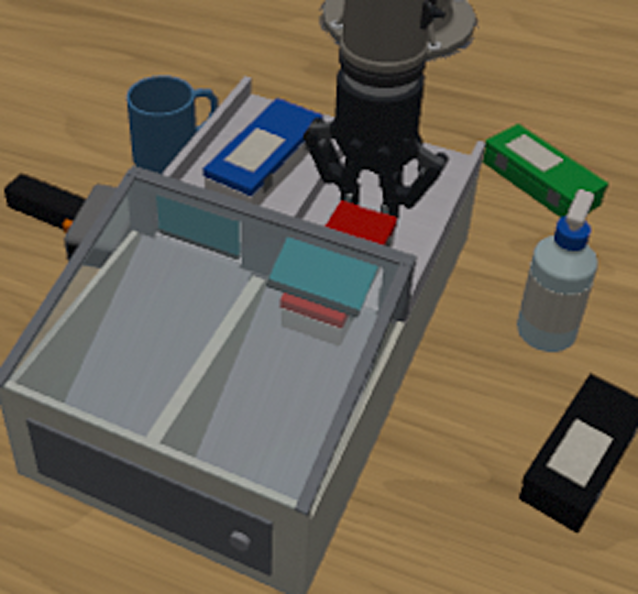

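The nose is out over the slide under the flap, lid up, at (313,310). The tail is at −79, so the middle still needs about 17 mm to pass the sill.

move_arm(
  rows=[
    [5, 0, 0, 0, 0, 0, 0.33],
    [5, 0, 0, 0, 0, 0, 0.33],
    [5, 0, 0, 0, 0, 0, 0.33],
    [6, 0, 0, 0, 0, 0, 0.33],
    [6, 0, 0, 0, 0, 0, 0.33],
  ],
)

```text
clock: 6.98
eef_pos: [0.5896, 0.1216, 0.12]
ee_rot: [-0.002, 1.0, -0.027, -0.003]
wrist_force: [-1.6, 0.4, 1.6]
finger_gap: 0.0282
```

```bash
python3 -c "
from h import *
look(7)"
```

```text
box now [-62.3  67.1] z 120.0 yaw -0.01 gap 0.0282 F [-1.6  0.4  1.6] t 6.98
shift [-67.7   0.1   0.5] turn [-0.25  0.4  -0.01]
scene 107 z 0.1518 ((-43.93446731567383, 69.51322937011719), (12.134397506713867, 55.712772369384766), 0.05658574029803276) [[-50.0, 97.4000015258789], [-50.0, 41.70000076293945], [-37.79999923706055, 41.70000076293945], [-37.900001525878906, 97.4000015258789]]
```

View pics/scene7c.png

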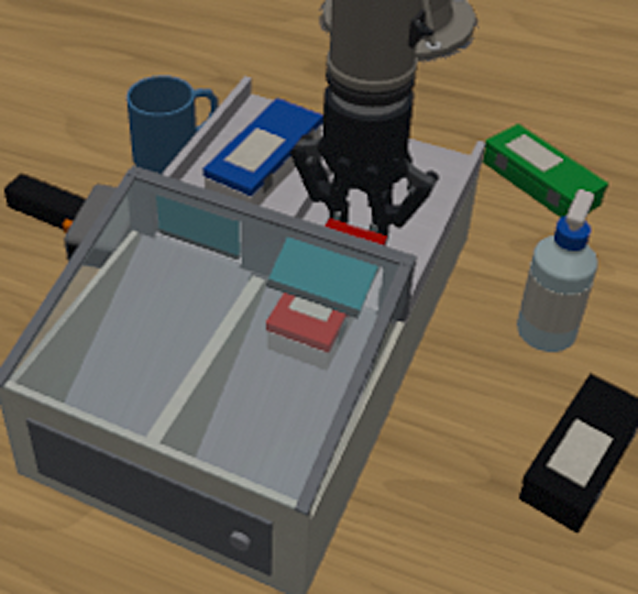

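move_arm(
  rows=[
    [0, 0, 0, 0, 0, 0, 0.33],
    [0, 0, 0, 0, 0, 0, 0.33],
    [0, 0, 0, 0, 0, 0, 0.33],
  ],
)

```text
clock: 7.28
eef_pos: [0.5949, 0.1206, 0.12]
ee_rot: [-0.003, 1.0, -0.028, 0.0]
wrist_force: [0.0, 0.7, -1.2]
finger_gap: 0.0283
```

```bash
python3 -c "
from h import *
look(8)"
```

```text
box now [-56.9  66.4] z 120.0 yaw -0.14 gap 0.0283 F [ 0.   0.7 -1.2] t 7.28
shift [-73.1  -0.4  -0. ] turn [-0.34 -0.04 -0.14]Traceback (most recent call last):
  File "<string>", line 3, in <module>
    look(8)
    ~~~~^^^
  File "h.py", line 36, in look
    ok=(B[:,0]>-260)&(B[:,0]<230)&(abs(B[:,1]-67)<70)&(P[:,2]>.02)&(P[:,2]<.2)
        ~^^^^^
IndexError: too many indices for array: array is 1-dimensional, but 2 were indexed
```

No red is left on the deck, so the case has gone. I back the fingers off, raise them and look.

move_arm(
  rows=[
    [-10, 0, 0, 0, 0, 0, 0.33],
    [-10, 0, -10, 0, 0, 0, 0.33],
    [-10, 0, -20, 0, 0, 0, 0.33],
    [-10, 0, -25, 0, 0, 0, 0.33],
    [-5, 0, -25, 0, 0, 0, 0.33],
    [0, 0, -20, 0, 0, 0, 0.33],
    [0, 0, 0, 0, 0, 0, 0.33],
    [0, 0, 0, 0, 0, 0, 0.33],
    [0, 0, 0, 0, 0, 0, 0.33],
  ],
)

```text
clock: 8.08
eef_pos: [0.54, 0.1224, 0.2217]
ee_rot: [-0.001, 1.0, -0.027, -0.002]
wrist_force: [0.3, -0.2, -0.7]
finger_gap: 0.0284
```

```bash
python3 - <<'E'
from h import *
from plant import *
s=state();rel(s,-130,67,120,0);print(np.abs(s["qvel"]).max())
c=capture("scene");d=c["depth"]
cv2.imwrite("pics/scene9c.png",cv2.resize(c["frame"][140:410,160:450,::-1],None,fx=2.2,fy=2.2,interpolation=cv2.INTER_CUBIC))
t=capture("top");pickle.dump(t,open("top9.pkl","wb"))
cv2.imwrite("pics/top9c.png",cv2.resize(t["frame"][60:260,150:350,::-1],None,fx=3,fy=3,interpolation=cv2.INTER_CUBIC))
E
```

```text
box now [-111.9   65.2] z 221.7 yaw -0.02 gap 0.0284 F [ 0.3 -0.2 -0.7] t 8.08
shift [-17.7  -1.5 101.8] turn [-0.13  0.23 -0.02]
0.030053876869333408
```

View pics/scene9c.png

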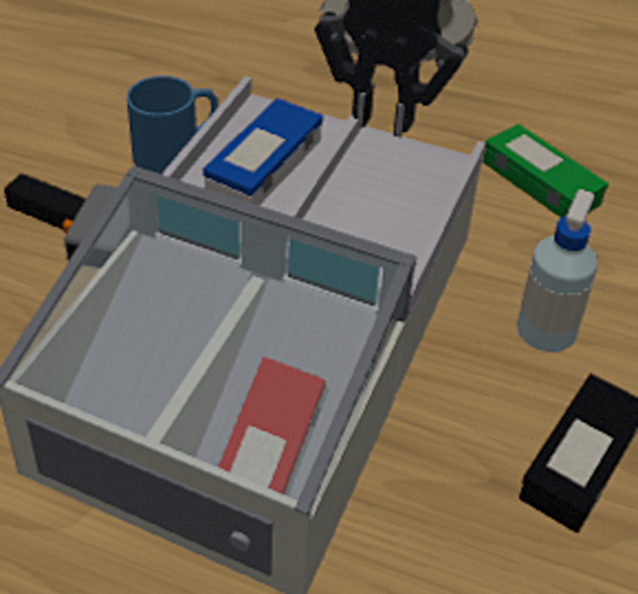

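View pics/top9c.png

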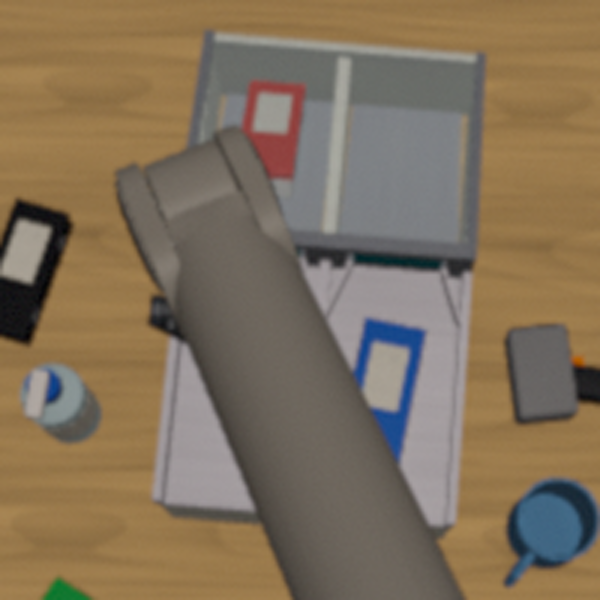

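The red case lies lid up at the bottom of the left slide (scene crop 270,430) and the left flap at (333,270) hangs shut. The blue case looks the same as before, and so do the sanitizer, mug, scanner, and green and black cases. I hand in.

```bash
python3 -c "
from plant import *
print(job_done(), state()['clock'])"
```

```text
the job is handed in; nothing more can be done
the job is handed in; nothing more can be done
```

I pushed the red-lidded case along the left lane with two fingertips on its tail, straightening it from about −7° on the way. It went through the spring flap and ran down inside. The push force stayed at about 6 N or less in every reading, and the last clock reading before hand-in was 8.1 s.

The last pictures show the case lid up at the foot of the left slide, with both flaps shut. The blue case, sanitizer, mug, scanner and the two look-alikes appear where they were, and the gripper is about 10 cm clear above the lane.

I judged these final positions by eye; I did not measure the case's resting place on the slide. Two of my measuring scripts stopped with an error when too little red was in view, so I redid those looks another way. The scene camera put the case 2–3 mm further left than the tool position implied, within the port's clearance.

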